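# Serve a round roll with the tongs

### The arm

A 6-joint arm with a two-finger parallel gripper is mounted at the origin on the work surface. World frame = base frame: x ahead of the robot, y to its left, z up, the work surface at z = 0. Lengths are in mm, angles in rad, forces in N, time in s.
With the tool pointing down it reaches from about 225 to 725 mm from the base axis. Payload 3.1 kg.
Tool frame: the origin (TCP) lies at the very end of the fingers, on their centre line; the grasp point (between the pads) lies 19 mm behind it; z points along the fingers, y is the line along which they close (so a half turn about z gives the same grasp; the last joint's range is limited). The gripper opens to 85 mm and grips with 20 to 120 N. Pads are 22 mm wide; open, the fingers measure 114 mm over their backs; the gripper's body (76 mm by 85 mm) begins 54 mm behind the grasp point. The pads swing forward as they close: fully open they stand 13 mm farther back than shut.
Start: joints at [-1.265, 0.048, 0.099, 1.622, 0, 1.443], TCP at [220.654, -476.371, 231.312] pointing down, gripper open.
Joint ranges: [-2.91, 2.91], [-0.99, 1.94], [-1.21, 1.42], [-2.12, 2.29], [-1.49, 1.47], [-3.14, 3.14]. Speed limits (rad/s): [2.79, 2.79, 3.14, 3.14, 3.14, 3.14].

### API

Orientations are given as a unit quaternion [w, x, y, z].
In Python, from cell import telemetry, capture, camera_model, order, find_in, masks_of, place_of gives the robot as it stands.
- The arm moves only by the tool play_rows, never from a script. Its argument "series" is a list that holds one entry, the list of rows, each a list of 6 numbers: the shift along the tool's x, y, z in m, then the turn, a rotation vector about the tool's x, y, z in rad. In form: [[[tx, ty, tz, rx, ry, rz], ...]]. A call has 1 to 12 rows; each row shifts and turns the commanded pose from where the row before left it, along the tool's axes as they then stand; what a row does not reach is not made up. A row lasts 1/12 s, in which the tool goes at most 41.7 mm and 7.16 degrees, less where a joint would pass 70% of its speed; a pose out of reach is approached as far as the arm can. A call is refused whole if a number of a shift passes 0.0417 or a number of a turn 0.125, either way. A call with a gripper value outside its range is refused whole. "claw" is the opening, from 0 (shut) to 1 (fully open), set as the call begins (left out, the last holds). The fingers move at their own pace and stop on an object; the grip force is fixed at half the most. Time passes only in rows, so rows that do not move let the fingers close. It gives the time, the measured TCP pose, the force, the opening and the grip force at its end, in the units of the state.
- telemetry.state(): the state, without advancing time (a new reading comes with each control period).
- capture(name): name is "scene" or "top" or "wrist"; returns the picture (400x640x3 uint8, red, green, blue); there is no depth.
- camera_model(name): a dict with "fx", "fy", "cx", "cy" (pixels), "k1" (the pictures are not rectified: a ray, as slopes to the right and down, at radius r is drawn at 1 + k1 r^2 times it, then the intrinsics apply), "extrinsics" (4x4, takes a point from camera to world coordinates). Camera axes: x right, y down, z forward; pixel columns grow to the right and rows downward; lengths in mm; the calibration is good to about 2 mm. A picture is of the moment at which its call begins: read the wrist's pose just before it. camera_model takes no time and is no camera call; for the wrist camera it gives the pose at the moment of the call.
- order.finish_job(): hands the job in; it is judged then, once.
Trained networks look in the newest picture that a camera, given by its name, has taken for a name from the list of things; names that differ only in an ending like _2 or _b are one class to them, and where a whole thing is asked for, a point or a joint stands for the part that bears it (a point fixed in the world has none). Each returns a list of dicts, best first, with "confidence" (0 to 1); they miss things now and then, are a little off and sometimes report something else, mostly with a low value. They report only what shows in the picture. A call takes as long as a camera call. They do not tell look-alikes from the thing itself.
- find_in(query, camera): "at" ([x, y, z] in mm, in world coordinates, good to about 4 mm: the middle of the surface that is visible of it).
- masks_of(query, camera): "mask" (400x640 bool, what is visible of it).
- place_of(query, camera): "at" ([x, y, z] in mm, in world coordinates, good to about 4 mm: a listed point, or the origin of a listed thing).
The state is a dict: "clock": time; "joint_positions": joint angles; "dq": joint speeds; "tau": joint torques, N m; "ee_pos": TCP position; "tool_rot": TCP orientation; "ft_force": force on the tool from outside, world axes, zero at the start; "ft_torque": the same for the moment, N m; "width": finger opening in mm; "gripper_force": force on a finger pad.
Only numpy, scipy, OpenCV 4.12 (cv2) and the standard library are available. Lean on these libraries where they do the work, as an engineer would, in place of code of your own. Each camera call takes 0.05 s, during which the arm holds its last target. There are 200 camera calls.

### The job

Pick up the kitchen tongs, take the round bread roll off the cooling rack with them (the gripper itself must not touch the roll), and finish while holding it in the tongs over the middle of the plate, about 10 cm above it. Do not put the roll or the tongs down at the end: the program ends with the roll still held. Leave the long roll, the plate, the pepper mill and the mug where they are.

Things in the scene. Friction and masses are not known exactly. Their poses are not given: they have to be found in the camera images.
- tongs: Steel spring tongs, 0.12 kg, lying on the worktop with both arms on edge, so the arms open and close horizontally. Origin: underside at the hinge pin (20 mm wide) at the rear; x along the middle line to the jaws, y to the left arm, z up. Extent x = -33 to 226 mm; centre of mass near x = 90 mm. A gripper pointing down and closing along y presses the arms together and so closes the jaws.
- tongs_grip (a point): Where to grip: midway between the arms' flat black sleeves (x = 64 to 126 mm, z = 0 to 24 mm of the tongs), at x = 95, z = 12 mm of the tongs. Over the sleeves' outer faces the open tongs measure 53 mm here, 34 mm when holding the round roll. To carry them with the jaws still open, close the pads to a gap of about 46 mm (jaws then about 77 mm apart). Axes as the tongs.
- tongs_jaws (a point): Midway between the jaws, x = 203, z = 12 mm of the tongs, 108 mm ahead of tongs_grip: where the middle of the roll should be. The jaws are shallow steel cups 24 mm tall, 42 mm long (x = 182 to 224 mm), 90 mm apart inside when open, 51 mm around the roll. Axes as the tongs.
- tongs_left (a joint): Closing angle of the left arm, rad: 0 = sprung open, about 0.1 = closed on the round roll, 0.175 = shut empty. The right arm mirrors it. Springs push open: about 5 N on each sleeve starts the closing, 8 N when around the roll.
- roll: The round bread roll, crusty brown with a cross cut on top: diameter 51 mm (widest 20 mm above its underside), 42 mm high, about 50 g. Stands loose on the rack. Origin: centre of its underside.
- long_roll: The long bread roll with three slanting cuts: 117 mm long (its x), 44 mm wide, 45 mm high, about 80 g. On the rack beside the round roll, about 14 cm from it centre to centre, on either side. Origin: centre of its underside. To be left alone.
- rack: Steel wire cooling rack, fixed: 220 mm (its x) by 260 mm (its y), the wire top 28 mm above the worktop. Origin: centre, at the worktop. Both rolls lie on it.
- plate: White ceramic plate, diameter 170 mm, 18 mm high at the rim, 0.4 kg, loose on the worktop. Origin: centre of its underside.
- pepper_mill: Dark wooden pepper mill, diameter 52 mm, 128 mm tall, standing at the far right of the plate. Origin: centre of its underside. To be left alone.
- mug: Blue ceramic mug, diameter 80 mm, 90 mm tall, standing at the far side of the worktop. Origin: centre of its underside. To be left alone.
Not all that is in view belongs to the job. Several things have the shape of the plate; the one meant has the colours described above.

How it is judged:
By the outcome, as a careful person would: the job done as asked, in the order asked, and still so for the second after the job is handed in, while the arm keeps its last pose, push and grip.
It also fails if it takes over 43 s, if anything falls off the work surface, if the arm or the gripper's body presses on something with over 40 N, if the wrist force passes 120 N, or if a joint passes its speed limit or range.

## Working session

There is one attempt and no reset: what is moved stays moved. The work goes in short steps, Python scripts to look and compute and a tool call to move; the robot and the scene stay as the last step left them, time stands still between calls to the robot, and variables do not carry over. Pictures are saved under pics/ and viewed, at most 10 in all, crops included, and the job is handed in when it is done.

Besides the shell and the picture viewer there is one more tool, called after "Request:" as name(argument=value, ...), one argument or row to a line, values as JSON. play_rows: Moves the arm, as the interface text tells. Its arguments: {"type":"object","properties":{"series":{"type":"array","items":{"type":"array","items":{"type":"array","items":{"type":"number"}}}},"claw":{"type":"number"}},"required":["series"]}

```bash
mkdir -p pics; ls; python3 - <<'E'
from cell import *
import cv2,numpy as np
s=telemetry.state();print({k:np.round(v,3).tolist() for k,v in s.items()})
for c in("scene","top"):
    im=capture(c);cv2.imwrite(f"pics/{c}0.png",im[...,::-1])
    for q in("tongs","tongs_grip","tongs_jaws","roll","long_roll","rack","plate","pepper_mill","mug"):
        print(c,q,[(np.round(d["at"]).tolist(),round(d["confidence"],2)) for d in place_of(q,c)][:4])
E
```

```text
pics
{'clock': 0.0, 'joint_positions': [-1.265, 0.049, 0.098, 1.622, -0.0, 1.443], 'dq': [0.0, -0.001, -0.001, -0.001, 0.002, 0.001], 'tau': [0.0, -33.878, 32.001, 0.02, -0.0, 0.0], 'ee_pos': [220.482, -475.786, 230.117], 'tool_rot': [-0.001, 0.977, 0.215, -0.0], 'ft_force': [0.317, -0.345, 0.741], 'ft_torque': [0.023, 0.019, -0.036], 'gripper_force': 0.0, 'width': 85.329}
scene tongs [([412.0, -332.0, 5.0], 0.58), ([788.0, 75.0, 3.0], 0.3)]
scene tongs_grip [([501.0, -365.0, 11.0], 0.59)]
scene tongs_jaws [([607.0, -401.0, 11.0], 0.74)]
scene roll [([528.0, 266.0, 28.0], 0.67)]
scene long_roll [([562.0, 132.0, 26.0], 0.81), ([501.0, -365.0, 12.0], 0.7)]
scene rack [([553.0, 202.0, -1.0], 0.58)]
scene plate [([836.0, -93.0, 4.0], 0.76), ([609.0, -95.0, -1.0], 0.69), ([361.0, -145.0, -4.0], 0.57)]
scene pepper_mill [([756.0, -246.0, -2.0], 0.74)]
scene mug [([790.0, 78.0, 1.0], 0.56)]
top tongs [([415.0, -330.0, -2.0], 0.66)]
top tongs_grip [([502.0, -366.0, 12.0], 0.56), ([754.0, -243.0, 1.0], 0.53)]
top tongs_jaws [([602.0, -405.0, 12.0], 0.65)]
top roll [([526.0, 272.0, 28.0], 0.83)]
top long_roll [([560.0, 131.0, 28.0], 0.68)]
top rack [([554.0, 203.0, 3.0], 0.84)]
top plate [([366.0, -145.0, -3.0], 0.89), ([606.0, -98.0, -4.0], 0.71), ([833.0, -92.0, 4.0], 0.63)]
top pepper_mill [([754.0, -244.0, 3.0], 0.97)]
top mug [([796.0, 77.0, -2.0], 0.85)]
```

View pics/top0.png

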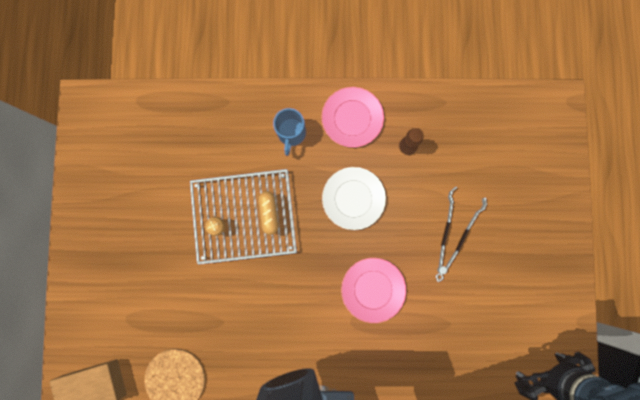

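View pics/scene0.png

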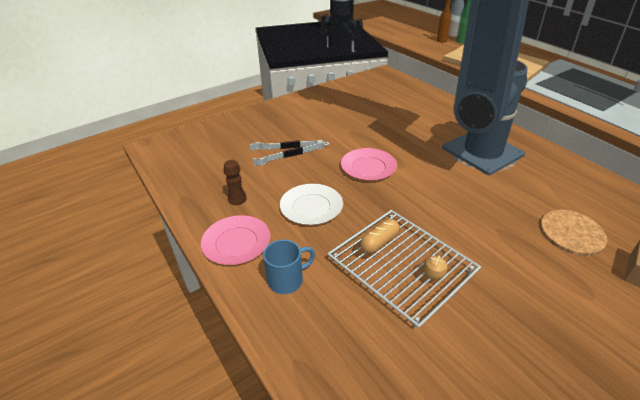

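Top view: the tongs lie with the hinge at (441,272) and jaws at (453,190) and (485,203). The round roll is at (214,227) and the long roll at (268,212). For the plate there are three candidates: white (354,198), pink (374,290) and pink (352,117); I choose the white one. The only round bread is at (214,227); the cork mat (174,378) is not it. One crop check with triangulation follows.

```bash
cat > h.py <<'E'
from cell import *
import cv2,numpy as np
def ray(c,uv,m=None):
    m=m or camera_model(c);k=m["k1"]
    d=np.array([(uv[0]-m["cx"])/m["fx"],(uv[1]-m["cy"])/m["fy"]]);s=d.copy()
    for _ in range(20): s=d/(1+k*(s@s))
    E=np.array(m["extrinsics"]);v=E[:3,:3]@np.r_[s,1];return E[:3,3],v/np.linalg.norm(v)
def tri(rs):
    A=sum(np.eye(3)-np.outer(d,d) for _,d in rs);b=sum((np.eye(3)-np.outer(d,d))@o for o,d in rs)
    return np.linalg.solve(A,b)
def onz(r,z): o,d=r;return o+d*(z-o[2])/d[2]
def cen(mask): y,x=np.nonzero(mask);return np.array([x.mean(),y.mean()])
def st():
    s=telemetry.state();w,x,y,z=s["tool_rot"];yaw=2*np.arctan2(y,x)
    print("t",round(s["clock"],2),"tcp",np.round(s["ee_pos"],1),"yaw",round(np.degrees(yaw)%360,2),"q",np.round(s["tool_rot"],4),"w",round(s["width"],1),"F",np.round(s["ft_force"],1),"g",round(s["gripper_force"],1),"j",np.round(s["joint_positions"],2));return s,yaw
def go(x,y,z,tongs_yaw_deg):
    "tool-frame displacement needed (mm), turn rz (rad); tool x opposes tongs x"
    s,yaw=st();d=np.array([x,y,z])-s["ee_pos"]
    ex=np.array([np.cos(yaw),np.sin(yaw)]);ey=np.array([ex[1],-ex[0]])
    a=np.radians(tongs_yaw_deg)+np.pi-yaw;a=(a+np.pi)%(2*np.pi)-np.pi
    print("tool shift",np.round([d[:2]@ex,d[:2]@ey,-d[2]],1),"rz",round(-a,4))
E
python3 - <<'E'
from h import *
im=cv2.imread("pics/top0.png");sc=cv2.imread("pics/scene0.png")
a=cv2.resize(im[160:300,180:500],(800,350),interpolation=cv2.INTER_CUBIC)
cv2.imwrite("pics/crop.png",a)
ms={}
for c in("scene","top"):
    capture(c)
    for q in("roll","plate","long_roll"):
        ms[c,q]=[(m["confidence"],cen(m["mask"]),m["mask"].sum()) for m in masks_of(q,c)]
        print(c,q,[(round(f,2),np.round(p,1).tolist(),int(n)) for f,p,n in ms[c,q]])
for q,us,ut in(("roll",(437,268),(214,227)),("plate",(311,205),(354,198)),("long_roll",(380,236),(268,212))):
    f=lambda c,u:min((p for _,p,_ in ms[c,q]),key=lambda p:np.hypot(*(p-u)))
    print(q,np.round(tri([ray("scene",f("scene",us)),ray("top",f("top",ut))]),1))
print("tongs rear/jaws at z=12",[np.round(onz(ray("top",p),12)) for p in((441,272),(453,190),(485,203))])
go(501,-365,231,-20.5)
E
```

```text
scene roll [(0.95, [434.6, 267.2], 465)]
scene plate [(0.94, [368.6, 163.5], 1372), (0.9, [310.6, 203.6], 2033), (0.86, [234.7, 239.5], 2706)]
scene long_roll [(0.96, [379.4, 235.5], 784)]
top roll [(0.82, [215.2, 226.0], 300)]
top plate [(0.88, [353.0, 198.2], 3060), (0.88, [372.9, 289.9], 3189), (0.67, [351.8, 116.5], 2859)]
top long_roll [(0.68, [268.2, 213.1], 631)]
roll [526.8 270.   43.5]
plate [606.  -94.7  13.9]
long_roll [561.8 129.4  47.8]
tongs rear/jaws at z=12 [array([ 409., -329.,   12.]), array([ 630., -366.,   12.]), array([ 595., -452.,   12.])]
t 1.4 tcp [ 220.7 -476.4  231.3] yaw 24.85 q [-0.      0.9766  0.2152  0.    ] w 85.7 F [ 0.1 -0.3 -0. ] g 0.0 j [-1.26  0.05  0.1   1.62  0.    1.44]
tool shift [3.012e+02 1.680e+01 3.000e-01] rz -2.35
```

View pics/crop.png

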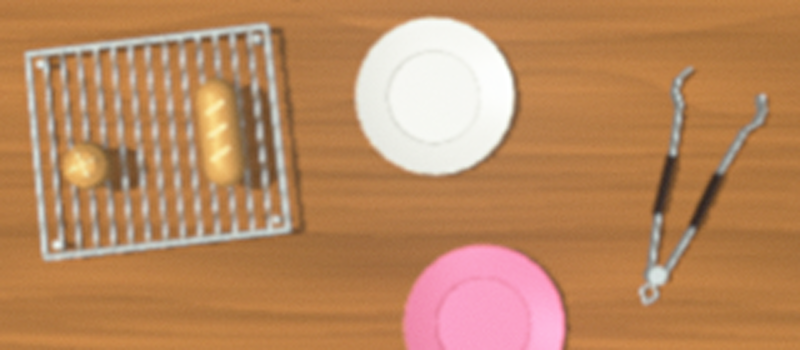

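The crop confirms the round roll with the cross cut (85,165), the long roll (220,133), the white plate (435,96) and the tongs' sleeves at (665,185) and (707,200). Moving over the tongs.

Request:
play_rows(
  series=[
    [[0.025,0.0014,0,0,0,0],[0.025,0.0014,0,0,0,0],[0.025,0.0014,0,0,0,0],[0.025,0.0014,0,0,0,0],[0.025,0.0014,0,0,0,0],[0.025,0.0014,0,0,0,0],[0.025,0.0014,0,0,0,0],[0.025,0.0014,0,0,0,0],[0.025,0.0014,0,0,0,0],[0.025,0.0014,0,0,0,0],[0.025,0.0014,0,0,0,0],[0.025,0.0014,0,0,0,0]],
  ],
  claw=1,
)

```text
clock: 2.4
ee_pos: [501.1, -364.9, 231.2]
tool_rot: [-0.0, 0.977, 0.215, 0.0]
ft_force: [1.0, 1.4, 0.9]
width: 85.3
gripper_force: 0.0
```

Request:
play_rows(
  series=[
    [[0,0,0,0,0,-0.118],[0,0,0,0,0,-0.118],[0,0,0,0,0,-0.118],[0,0,0,0,0,-0.118],[0,0,0,0,0,-0.118],[0,0,0,0,0,-0.118],[0,0,0,0,0,-0.118],[0,0,0,0,0,-0.118],[0,0,0,0,0,-0.118],[0,0,0,0,0,-0.118]],
  ],
)

```text
clock: 3.23
ee_pos: [500.0, -365.5, 231.2]
tool_rot: [-0.0, 0.69, 0.724, 0.0]
ft_force: [-0.5, -0.2, 0.2]
width: 85.4
gripper_force: 0.0
```

Request:
play_rows(
  series=[
    [[0,0,0,0,0,-0.117],[0,0,0,0,0,-0.117],[0,0,0,0,0,-0.117],[0,0,0,0,0,-0.117],[0,0,0,0,0,-0.117],[0,0,0,0,0,-0.117],[0,0,0,0,0,-0.117],[0,0,0,0,0,-0.117],[0,0,0,0,0,-0.117],[0,0,0,0,0,-0.117],[0,0,0,0,0,0],[0,0,0,0,0,0]],
  ],
)

```text
clock: 4.23
ee_pos: [499.9, -365.5, 231.2]
tool_rot: [-0.0, 0.179, 0.984, 0.0]
ft_force: [-0.1, 0.1, -0.6]
width: 85.0
gripper_force: 0.0
```

```bash
python3 - <<'E'
from h import *
st();m=camera_model("wrist");im=capture("wrist");cv2.imwrite("pics/w1.png",im[...,::-1])
print(np.round(m["extrinsics"],2).tolist())
for q in("tongs","tongs_grip","tongs_jaws"): print(q,[(np.round(d["at"]).tolist(),round(d["confidence"],2)) for d in place_of(q,"wrist")][:2])
E
```

```text
t 4.23 tcp [ 499.9 -365.5  231.2] yaw 159.33 q [-0.      0.1794  0.9838  0.    ] w 85.0 F [-0.1  0.1 -0.6] g 0.0 j [-0.74  0.3   0.39  1.66 -0.   -0.38]
[[0.35, 0.9, 0.27, 430.84], [0.94, -0.34, -0.1, -339.85], [0.0, 0.29, -0.96, 375.24], [0.0, 0.0, 0.0, 1.0]]
tongs [([415.0, -327.0, -0.0], 0.71)]
tongs_grip []
tongs_jaws []
```

View pics/w1.png

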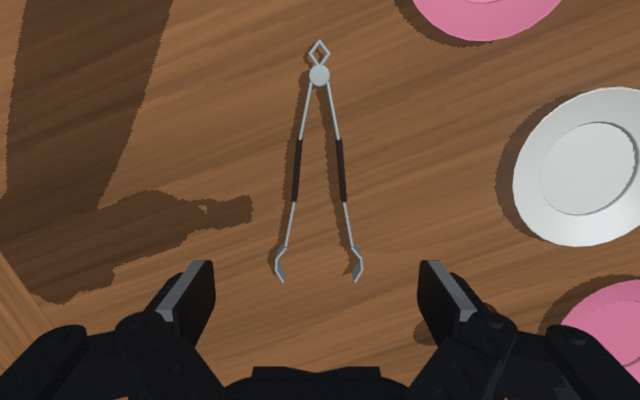

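The wrist view shows the hinge at (319,75), sleeves from (299,139) to (295,203) and from (340,139) to (344,203), and the jaws near (280,265) and (358,265).

```bash
python3 - <<'E'
from h import *
m=camera_model("wrist");g=lambda u,z:onz(ray("wrist",u,m),z)
# dark sleeve pixels
im=cv2.imread("pics/w1.png");d=(im.max(2)<70).astype(np.uint8)
n,l,s,c=cv2.connectedComponentsWithStats(d[125:215,280:360]);
C=[(c[i]+[280,125],s[i][4]) for i in range(1,n) if s[i][4]>100];print(C)
B=C and sorted([p for p,a in C],key=lambda p:p[0])
mid=[]
for z in(12,18,24):
    p=[g(u,z) for u in B];print(z,np.round(p,1).tolist(),"mid",np.round(np.mean(p,0),1),"sep",np.round(np.linalg.norm(p[0]-p[1]),1),"yaw",np.round(np.degrees(np.arctan2(*(p[0]-p[1])[:2]*[-1,1])),1))
for z in(18,24):
    h=g((319,75),z);j=(g((280,265),z)+g((358,265),z))/2
    print("hinge",np.round(h,1),"jaws",np.round(j,1),"yaw",np.round(np.degrees(np.arctan2(*(j-h)[[1,0]])),2),np.linalg.norm(j-h))
for u,t in zip(B,((462.8,240),(446,234))): print("tri",np.round(tri([ray("wrist",u,m),ray("top",t)]),1))
E
```

```text
[(array([296.        , 169.71641791]), np.int32(402)), (array([340.47294118, 169.87294118]), np.int32(425))]
12 [[494.4, -386.4, 12.0], [511.3, -342.0, 12.0]] mid [ 502.9 -364.2   12. ] sep 47.6 yaw 159.2
18 [[493.4, -385.7, 18.0], [510.0, -341.9, 18.0]] mid [ 501.7 -363.8   18. ] sep 46.8 yaw 159.2
24 [[492.3, -384.9, 24.0], [508.6, -341.9, 24.0]] mid [ 500.5 -363.4   24. ] sep 46.0 yaw 159.2
hinge [ 414.1 -330.3   18. ] jaws [ 605.9 -401.8   18. ] yaw -20.44 204.6094300335313
hinge [ 414.4 -330.5   24. ] jaws [ 602.9 -400.8   24. ] yaw -20.44 201.17351800955245
tri [ 493.6 -386.    21. ]
tri [ 509.9 -342.2   20.2]
```

Request:
play_rows(
  series=[
    [[-0.001,0.002,0.022,0,0,0],[0,0,0.022,0,0,0],[0,0,0.022,0,0,0],[0,0,0.022,0,0,0],[0,0,0.022,0,0,0],[0,0,0.022,0,0,0],[0,0,0.022,0,0,0],[0,0,0.022,0,0,0],[0,0,0.022,0,0,0],[0,0,0.014,0,0,0],[0,0,0.008,0,0,0],[0,0,0.005,0,0,0]],
  ],
)

```text
clock: 5.43
ee_pos: [500.8, -363.3, 4.7]
tool_rot: [-0.001, 0.178, 0.984, 0.001]
ft_force: [-0.3, 0.5, -0.0]
width: 85.5
gripper_force: 0.0
```

Request:
play_rows(
  series=[
    [[0,0,0,0,0,0],[0,0,0,0,0,0],[0,0,0,0,0,0],[0,0,0,0,0,0],[0,0,0,0,0,0],[0,0,0,0,0,0]],
  ],
  claw=0.54,
)

```text
clock: 5.93
ee_pos: [503.4, -365.2, 9.4]
tool_rot: [0.002, 0.178, 0.984, -0.001]
ft_force: [0.3, 2.2, 5.8]
width: 46.6
gripper_force: 7.8
```

```bash
python3 - <<'E'
from h import *
st();im=capture("wrist");cv2.imwrite("pics/w2.png",im[...,::-1])
E
```

```text
t 5.93 tcp [ 503.4 -365.2    9.4] yaw 159.51 q [ 0.0023  0.1779  0.9841 -0.0011] w 46.6 F [0.3 2.2 5.8] g 7.8 j [-0.74  0.35  0.01  1.22  0.   -0.38]
```

View pics/w2.png

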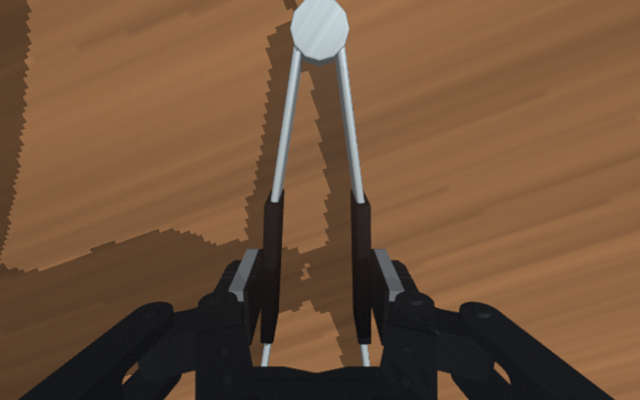

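The wrist view shows the pads against both sleeves, at about x=265 and x=367. The fingertips touch the worktop lightly (6 N). Lifting.

Request:
play_rows(
  series=[
    [[0,0,-0.003,0,0,0],[0,0,-0.006,0,0,0],[0,0,-0.01,0,0,0],[0,0,-0.014,0,0,0],[0,0,-0.018,0,0,0],[0,0,-0.02,0,0,0],[0,0,-0.02,0,0,0],[0,0,-0.02,0,0,0],[0,0,-0.02,0,0,0],[0,0,-0.018,0,0,0],[0,0,-0.014,0,0,0],[0,0,-0.008,0,0,0]],
  ],
)

```text
clock: 6.98
ee_pos: [502.2, -364.7, 180.5]
tool_rot: [0.002, 0.178, 0.984, -0.001]
ft_force: [1.1, 0.4, -1.4]
width: 46.4
gripper_force: 5.6
```

```bash
python3 - <<'E'
from h import *
capture("scene");capture("top")
for c in("scene","top"):
  for q in("tongs","tongs_grip","tongs_jaws"): print(c,q,[(np.round(d["at"]).tolist(),round(d["confidence"],2)) for d in place_of(q,c)][:2])
a=np.radians(27);r=np.array([527,269])-108*np.array([np.cos(a),np.sin(a)]);print(r)
go(*r,175,27)
E
```

```text
scene tongs [([432.0, -339.0, 128.0], 0.89)]
scene tongs_grip [([509.0, -367.0, 177.0], 0.93)]
scene tongs_jaws [([597.0, -400.0, 230.0], 0.96)]
top tongs [([433.0, -341.0, 119.0], 0.92)]
top tongs_grip [([506.0, -368.0, 179.0], 0.9)]
top tongs_jaws [([593.0, -403.0, 230.0], 0.73)]
[430.77129539 219.96902603]
t 7.38 tcp [ 500.9 -363.4  175.6] yaw 159.5 q [-1.300e-03  1.779e-01  9.840e-01  8.000e-04] w 46.2 F [ 0.2 -0.1 -0.9] g 5.6 j [-0.74  0.29  0.27  1.55 -0.   -0.38]
tool shift [270.  521.9   0.6] rz -0.829
```

```bash
python3 - <<'E'
from h import *
im=capture("scene");w=capture("wrist")
for q in("tongs","tongs_jaws"): print([(np.round(d["at"]).tolist(),round(d["confidence"],2)) for d in place_of(q,"scene")])
a=cv2.resize(im[60:210,190:390],(800,600),interpolation=cv2.INTER_CUBIC)
o=np.vstack([cv2.resize(a,(440,330)),cv2.resize(w,(440,275))[:270]])
cv2.imwrite("pics/p2.png",o[...,::-1])
E
```

```text
[([433.0, -341.0, 124.0], 0.68)]
[([597.0, -400.0, 222.0], 0.63)]
```

View pics/p2.png

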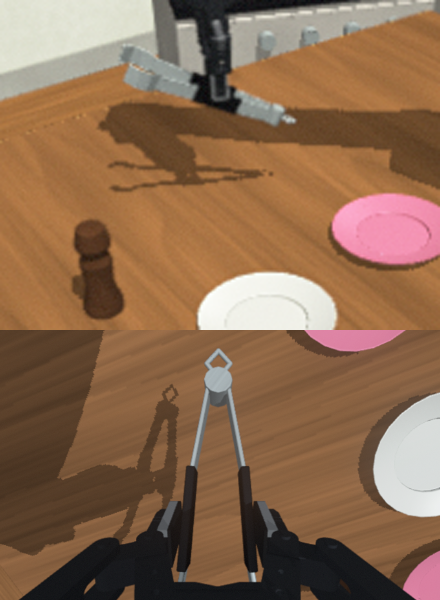

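The tongs pitched about 30° jaws-up in the pads, with the jaws at (125,60) and the hinge at (290,120). The flared sleeves touch only at the pads' front edges, ahead of the centre of mass. I'll lay them flat again and regrip about 14 mm farther back.

Request:
play_rows(
  series=[
    [[0,0,0.02,0,0,0],[0,0,0.02,0,0,0],[0,0,0.02,0,0,0],[0,0,0.02,0,0,0],[0,0,0.02,0,0,0],[0,0,0.015,0,0,0],[0,0,0.012,0,0,0],[0,0,0.01,0,0,0],[0,0,0.01,0,0,0],[0,0,0.008,0,0,0],[0,0,0.006,0,0,0],[0,0,0.004,0,0,0]],
  ],
)

```text
clock: 8.58
ee_pos: [501.5, -363.9, 11.8]
tool_rot: [-0.0, 0.178, 0.984, 0.0]
ft_force: [-0.4, -0.3, -0.9]
width: 46.2
gripper_force: 5.7
```

Request:
play_rows(
  series=[
    [[0,0,0,0,0,0],[0,0,0,0,0,0],[0,0,0,0,0,0],[0,0,0,0,0,0]],
  ],
  claw=0.75,
)

```text
clock: 8.92
ee_pos: [502.2, -364.5, 13.4]
tool_rot: [0.001, 0.178, 0.984, -0.0]
ft_force: [0.4, 0.4, -0.4]
width: 64.0
gripper_force: 0.0
```

```bash
python3 - <<'E'
from h import *
st();im=capture("wrist");cv2.imwrite("pics/w3.png",im[...,::-1]);capture("scene")
for c in("wrist","scene"):
  for q in("tongs","tongs_grip","tongs_jaws"): print(c,q,[(np.round(d["at"]).tolist(),round(d["confidence"],2)) for d in place_of(q,c)][:2])
E
```

```text
t 8.92 tcp [ 502.2 -364.5   13.4] yaw 159.5 q [ 8.000e-04  1.779e-01  9.840e-01 -5.000e-04] w 64.0 F [ 0.4  0.4 -0.4] g 0.0 j [-0.74  0.35  0.01  1.23 -0.   -0.38]
wrist tongs [([414.0, -327.0, -0.0], 0.82)]
wrist tongs_grip []
wrist tongs_jaws []
scene tongs []
scene tongs_grip []
scene tongs_jaws [([604.0, -405.0, 11.0], 0.6)]
```

View pics/w3.png

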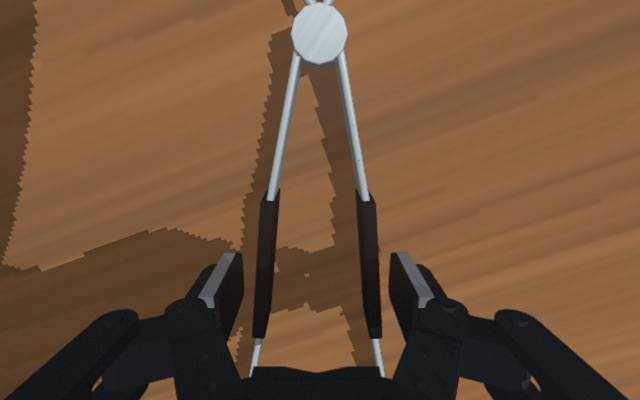

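The tongs are flat again, with sleeves from (272,198) to (260,338) and the hinge at (319,33).

```bash
python3 - <<'E'
from h import *
s,_=st();m=camera_model("wrist");g=lambda u,z:onz(ray("wrist",u,m),z)
for z in(24,):
    L=[g((270,200),z),g((259,337),z)];R=[g((368,200),z),g((376,337),z)]
    mid=(L[0]+L[1]+R[0]+R[1])/4;h=g((319,33),26);print("sleeve mid",np.round(mid,1),"len",np.linalg.norm(L[0]-L[1]),"hinge",np.round(h,1))
    a=np.radians(-20.6);ax=np.array([np.cos(a),np.sin(a)]);print("tcp ahead of hinge",(s["ee_pos"]-h)[:2]@ax,"of mid",(s["ee_pos"]-mid)[:2]@ax, "lat",(s["ee_pos"]-h)[:2]@[-ax[1],ax[0]])
E
```

```text
t 9.32 tcp [ 501.6 -364.    12.4] yaw 159.5 q [ 1.00e-04  1.78e-01  9.84e-01 -0.00e+00] w 63.6 F [ 0.2 -0.1 -0.2] g 0.0 j [-0.74  0.35  0.01  1.23  0.   -0.38]
sleeve mid [ 500.6 -363.    24. ] len 65.33274767114122 hinge [ 413.7 -330.3   26. ]
tcp ahead of hinge 94.16306375700758 of mid 1.2806100568376702 lat -0.5921920043423154
```

Request:
play_rows(
  series=[
    [[0.006,0,0.001,0,0,0],[0.005,0,0.002,0,0,0],[0,0,0,0,0,0],[0,0,0,0,0,0]],
  ],
)

```text
clock: 9.65
ee_pos: [490.5, -359.7, 8.9]
tool_rot: [-0.0, 0.178, 0.984, 0.0]
ft_force: [0.5, 0.5, 0.8]
width: 64.1
gripper_force: 0.0
```

Request:
play_rows(
  series=[
    [[0,0,0,0,0,0],[0,0,0,0,0,0],[0,0,0,0,0,0],[0,0,0,0,0,0],[0,0,0,0,0,0]],
  ],
  claw=0.5,
)

```text
clock: 10.07
ee_pos: [492.0, -361.1, 10.8]
tool_rot: [0.001, 0.178, 0.984, -0.001]
ft_force: [-1.1, 1.0, 5.5]
width: 42.7
gripper_force: 8.8
```

Request:
play_rows(
  series=[
    [[0,0,-0.002,0,0,0],[0,0,-0.004,0,0,0],[0,0,-0.006,0,0,0],[0,0,-0.008,0,0,0],[0,0,-0.008,0,0,0],[0,0,-0.008,0,0,0],[0,0,-0.006,0,0,0],[0,0,-0.004,0,0,0],[0,0,-0.002,0,0,0],[0,0,0,0,0,0]],
  ],
)

```text
clock: 10.9
ee_pos: [491.6, -360.5, 58.2]
tool_rot: [0.001, 0.178, 0.984, -0.0]
ft_force: [0.7, -0.6, -0.8]
width: 43.4
gripper_force: 6.8
```

```bash
python3 - <<'E'
from h import *
st();capture("scene");capture("top")
for c in("scene","top"):
  for q in("tongs","tongs_grip","tongs_jaws"): print(c,q,[(np.round(d["at"]).tolist(),round(d["confidence"],2)) for d in place_of(q,c)][:2])
E
```

```text
t 10.9 tcp [ 491.6 -360.5   58.2] yaw 159.5 q [ 6.00e-04  1.78e-01  9.84e-01 -3.00e-04] w 43.4 F [ 0.7 -0.6 -0.8] g 6.8 j [-0.74  0.29  0.03  1.31  0.   -0.38]
scene tongs [([416.0, -333.0, 47.0], 0.8), ([503.0, -366.0, 55.0], 0.31)]
scene tongs_grip [([500.0, -366.0, 56.0], 0.82), ([553.0, 202.0, -0.0], 0.17)]
scene tongs_jaws [([604.0, -402.0, 62.0], 0.92)]
top tongs [([412.0, -333.0, 40.0], 0.86), ([606.0, -96.0, -6.0], 0.22)]
top tongs_grip [([498.0, -364.0, 58.0], 0.96)]
top tongs_jaws [([598.0, -405.0, 59.0], 0.84), ([504.0, -367.0, 56.0], 0.66)]
```

Level now. Lift, carry over the rack, and turn.

Request:
play_rows(
  series=[
    [[0,0,-0.004,0,0,0],[0,0,-0.008,0,0,0],[0,0,-0.012,0,0,0],[0,0,-0.015,0,0,0],[0,0,-0.016,0,0,0],[0,0,-0.016,0,0,0],[0,0,-0.016,0,0,0],[0,0,-0.013,0,0,0],[0,0,-0.01,0,0,0],[0,0,-0.007,0,0,0],[0,0,-0.004,0,0,0],[0,0,-0.001,0,0,0]],
  ],
)

```text
clock: 12.3
ee_pos: [491.6, -360.5, 180.5]
tool_rot: [0.001, 0.178, 0.984, -0.0]
ft_force: [0.2, 0.5, -0.5]
width: 43.1
gripper_force: 6.8
```

Request:
play_rows(
  series=[
    [[0.0018,0.0036,0,0,0,0],[0.0046,0.0089,0,0,0,0],[0.0074,0.0142,0,0,0,0],[0.0101,0.0195,0,0,0,0],[0.0124,0.024,0,0,0,0],[0.0138,0.0266,0,0,0,0],[0.0138,0.0266,0,0,0,0],[0.0138,0.0266,0,0,0,0],[0.0138,0.0266,0,0,0,0],[0.0138,0.0266,0,0,0,0],[0.0138,0.0266,0,0,0,0],[0.0143,0.0275,0,0,0,0]],
  ],
)

```text
clock: 13.3
ee_pos: [454.9, -70.2, 178.2]
tool_rot: [-0.001, 0.178, 0.984, 0.0]
ft_force: [1.0, 0.2, -1.4]
width: 42.8
gripper_force: 6.8
```

Request:
play_rows(
  series=[
    [[0.0143,0.0275,0,0,0,0],[0.0138,0.0266,0,0,0,0],[0.0138,0.0266,0,0,0,0],[0.0138,0.0266,0,0,0,0],[0.0138,0.0266,0,0,0,0],[0.0138,0.0266,0,0,0,0],[0.0138,0.0266,0,0,0,0],[0.0124,0.024,0,0,0,0],[0.0101,0.0195,0,0,0,0],[0.0074,0.0142,0,0,0,0],[0.0046,0.0089,0,0,0,0],[0.0018,0.0036,0,0,0,0]],
  ],
)

```text
clock: 14.3
ee_pos: [420.2, 216.5, 178.4]
tool_rot: [-0.001, 0.177, 0.984, -0.0]
ft_force: [-0.1, 0.4, -0.4]
width: 43.0
gripper_force: 6.7
```

Request:
play_rows(
  series=[
    [[0,0,0,0,0,-0.02],[0,0,0,0,0,-0.05],[0,0,0,0,0,-0.08],[0,0,0,0,0,-0.1],[0,0,0,0,0,-0.11],[0,0,0,0,0,-0.11],[0,0,0,0,0,-0.11],[0,0,0,0,0,-0.1],[0,0,0,0,0,-0.08],[0,0,0,0,0,-0.05],[0,0,0,0,0,-0.02],[0,0,0,0,0,0]],
  ],
)

```text
clock: 15.3
ee_pos: [421.6, 214.4, 179.2]
tool_rot: [-0.0, -0.233, 0.972, -0.0]
ft_force: [0.3, 0.6, -0.8]
width: 42.9
gripper_force: 6.7
```

```bash
python3 - <<'E'
from h import *
st();im={c:capture(c) for c in("scene","top","wrist")}
for c in("scene","top","wrist"):
  for q in("tongs","tongs_grip","tongs_jaws","roll"): print(c,q,[(np.round(d["at"]).tolist(),round(d["confidence"],2)) for d in place_of(q,c)][:2])
a=cv2.resize(im["scene"][120:320,300:540],(480,400),interpolation=cv2.INTER_CUBIC)
b=cv2.resize(im["top"][140:320,160:340],(320,320),interpolation=cv2.INTER_CUBIC)
o=np.zeros((400,800,3),np.uint8);o[:,:480]=a;o[:320,480:]=b
cv2.imwrite("pics/p3.png",o[...,::-1])
E
```

```text
t 15.3 tcp [421.6 214.4 179.2] yaw 206.99 q [-2.000e-04 -2.333e-01  9.724e-01 -2.000e-04] w 42.9 F [ 0.3  0.6 -0.8] g 6.7 j [ 0.33 -0.09 -0.14  1.52 -0.   -0.14]
scene tongs [([348.0, 176.0, 169.0], 0.92)]
scene tongs_grip [([432.0, 218.0, 176.0], 0.71)]
scene tongs_jaws [([531.0, 266.0, 183.0], 0.62)]
scene roll [([525.0, 269.0, 28.0], 0.79)]
top tongs [([345.0, 176.0, 165.0], 0.62)]
top tongs_grip [([435.0, 220.0, 178.0], 0.89)]
top tongs_jaws [([525.0, 268.0, 183.0], 0.91)]
top roll [([526.0, 271.0, 29.0], 0.75)]
wrist tongs [([347.0, 180.0, 167.0], 0.8)]
wrist tongs_grip []
wrist tongs_jaws []
wrist roll [([526.0, 271.0, 28.0], 0.8)]
```

View pics/p3.png

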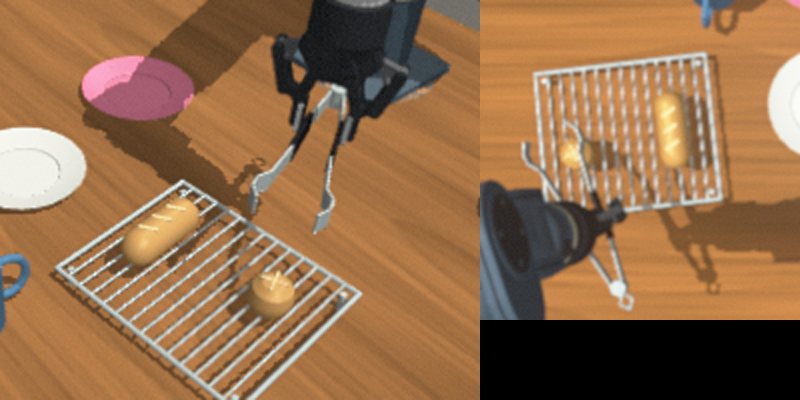

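The tongs are level and their jaws, at (320,220) and (260,195), are above the round roll (272,290); the long roll is clear. Going to just above the roll and checking.

Request:
play_rows(
  series=[
    [[0,0.001,0.004,0,0,0],[0,0.0015,0.008,0,0,0],[0,0,0.011,0,0,0],[0,0,0.013,0,0,0],[0,0,0.013,0,0,0],[0,0,0.013,0,0,0],[0,0,0.011,0,0,0],[0,0,0.008,0,0,0],[0,0,0.005,0,0,0],[0,0,0.003,0,0,0],[0,0,0,0,0,0]],
  ],
)

```text
clock: 16.97
ee_pos: [420.1, 217.4, 89.6]
tool_rot: [-0.001, -0.234, 0.972, -0.0]
ft_force: [-0.4, -0.2, -0.7]
width: 43.0
gripper_force: 6.7
```

```bash
python3 - <<'E'
from h import *
st();im={c:capture(c) for c in("scene","top")}
for c in("scene","top"):
  for q in("tongs","tongs_grip","tongs_jaws","roll"): print(c,q,[(np.round(d["at"]).tolist(),round(d["confidence"],2)) for d in place_of(q,c)][:2])
a=cv2.resize(im["scene"][170:300,360:490],(400,400),interpolation=cv2.INTER_CUBIC)
b=cv2.resize(im["top"][190:270,175:255],(400,400),interpolation=cv2.INTER_CUBIC)
cv2.imwrite("pics/p4.png",np.hstack([a,b])[...,::-1])
E
```

```text
t 16.97 tcp [420.1 217.4  89.6] yaw 207.05 q [-5.000e-04 -2.339e-01  9.723e-01 -1.000e-04] w 43.0 F [-0.4 -0.2 -0.7] g 6.7 j [ 0.34 -0.07 -0.3   1.34 -0.   -0.14]
scene tongs [([755.0, -244.0, -2.0], 0.53)]
scene tongs_grip [([431.0, 220.0, 87.0], 0.56)]
scene tongs_jaws [([529.0, 273.0, 91.0], 0.95)]
scene roll [([525.0, 268.0, 28.0], 0.72)]
top tongs [([345.0, 179.0, 78.0], 0.63)]
top tongs_grip [([430.0, 224.0, 90.0], 0.76)]
top tongs_jaws [([526.0, 270.0, 92.0], 0.87)]
top roll [([527.0, 273.0, 28.0], 0.74)]
```

View pics/p4.png

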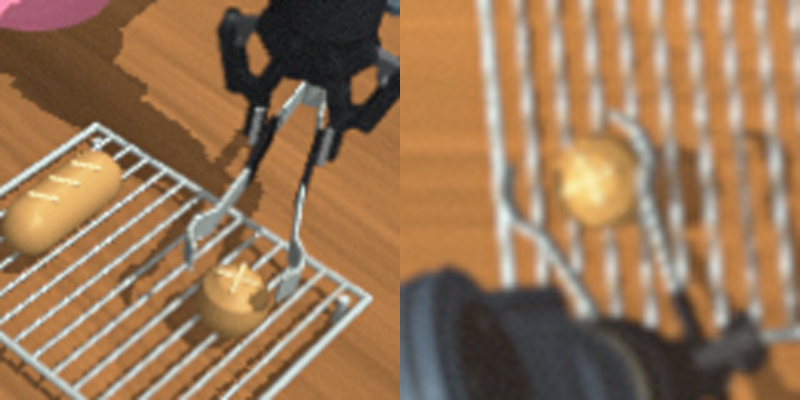

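The scene crop shows the jaws at (195,245) and (290,280), straddling the roll (235,300). The top crop shows jaws at (506,190) and (645,155), and the roll at (598,180). Checking the centring with parallax removed.

```bash
python3 - <<'E'
from h import *
f=lambda u,z:onz(ray("top",((u[0]-400)/5+175,u[1]/5+190)),z)[:2]
g=lambda u,z:onz(ray("scene",(u[0]*130/400+360,u[1]*130/400+170)),z)[:2]
n=np.array([-np.sin(np.radians(27)),np.cos(np.radians(27))]);a=np.array([n[1],-n[0]])
r=f((598,181),52)
for q in((505,165),(508,215),(615,112),(645,155),(642,180)):
    p=f(q,100)-r;print("top",q,"lat",np.round(p@n,1),"along",np.round(p@a,1))
r=np.array([526.5,270.5])
for q,z in(((192,265),80),((280,300),80),((190,230),104),((300,265),104)): p=g(q,z)-r;print("scene",q,np.round(p@n,1),np.round(p@a,1))
capture("top");capture("scene")
for c in("top","scene"):
  m=masks_of("roll",c);print(c,[(round(x["confidence"],2),np.round(onz(ray(c,cen(x["mask"])),48),1)) for x in m][:1])
E
```

```text
top (505, 165) lat 28.6 along 20.5
top (508, 215) lat 37.9 along -2.9
top (615, 112) lat -32.6 along 19.6
top (645, 155) lat -36.9 along -6.8
top (642, 180) lat -30.2 along -17.5
scene (192, 265) -27.8 15.0
scene (280, 300) 34.4 18.8
scene (190, 230) -35.2 7.5
scene (300, 265) 39.7 5.5
top [(0.57, array([527., 269.,  48.]))]
scene [(0.7, array([530.2, 274.8,  48. ]))]
```

Well centred. Descend and close.

Request:
play_rows(
  series=[
    [[0,0,0.004,0,0,0],[0,0,0.006,0,0,0],[0,0,0.008,0,0,0],[0,0,0.008,0,0,0],[0,0,0.007,0,0,0],[0,0,0.005,0,0,0],[0,0,0.003,0,0,0],[0,0,0.0015,0,0,0],[0,0,0,0,0,0]],
  ],
)

```text
clock: 18.42
ee_pos: [420.2, 217.4, 47.4]
tool_rot: [-0.0, -0.234, 0.972, -0.0]
ft_force: [0.2, 0.4, -1.8]
width: 42.8
gripper_force: 6.7
```

Request:
play_rows(
  series=[
    [[0,0,0,0,0,0],[0,0,0,0,0,0],[0,0,0,0,0,0],[0,0,0,0,0,0],[0,0,0,0,0,0],[0,0,0,0,0,0]],
  ],
  claw=0.3,
)

```text
clock: 18.92
ee_pos: [420.7, 217.7, 48.1]
tool_rot: [0.0, -0.234, 0.972, 0.0]
ft_force: [0.0, 0.1, -1.3]
width: 31.2
gripper_force: 60.6
```

```bash
python3 - <<'E'
from h import *
st();im={c:capture(c) for c in("scene","top")}
for c in("scene","top"):
  for q in("tongs","tongs_jaws","roll"): print(c,q,[(np.round(d["at"]).tolist(),round(d["confidence"],2)) for d in place_of(q,c)][:2])
E
```

```text
t 18.92 tcp [420.7 217.7  48.1] yaw 207.06 q [ 3.000e-04 -2.340e-01  9.722e-01  1.000e-04] w 31.2 F [ 0.   0.1 -1.3] g 60.6 j [ 0.34 -0.04 -0.36  1.25  0.   -0.14]
scene tongs [([344.0, 176.0, 35.0], 0.82)]
scene tongs_jaws []
scene roll [([526.0, 268.0, 30.0], 0.83), ([608.0, -95.0, -2.0], 0.68)]
top tongs [([343.0, 176.0, 31.0], 0.88)]
top tongs_jaws [([525.0, 266.0, 48.0], 0.83)]
top roll [([525.0, 273.0, 33.0], 0.8)]
```

Request:
play_rows(
  series=[
    [[0,0,-0.003,0,0,0],[0,0,-0.006,0,0,0],[0,0,-0.009,0,0,0],[0,0,-0.012,0,0,0],[0,0,-0.013,0,0,0],[0,0,-0.013,0,0,0],[0,0,-0.013,0,0,0],[0,0,-0.012,0,0,0],[0,0,-0.01,0,0,0],[0,0,-0.007,0,0,0],[0,0,-0.004,0,0,0],[0,0,-0.002,0,0,0]],
  ],
)

```text
clock: 20.32
ee_pos: [420.8, 217.6, 152.6]
tool_rot: [0.0, -0.234, 0.972, 0.0]
ft_force: [-0.9, 0.1, -1.4]
width: 31.2
gripper_force: 60.6
```

```bash
python3 - <<'E'
from h import *
for c in("scene","top"):
  capture(c)
  for q in("tongs","tongs_jaws","roll","plate"): print(c,q,[(np.round(d["at"]).tolist(),round(d["confidence"],2)) for d in place_of(q,c)][:3])
go(490,-77,152,-9)
E
```

```text
scene tongs [([343.0, 178.0, 145.0], 0.59)]
scene tongs_jaws [([528.0, 269.0, 154.0], 0.77), ([561.0, 133.0, 27.0], 0.61)]
scene roll [([526.0, 268.0, 132.0], 0.9)]
scene plate [([362.0, -145.0, -4.0], 0.86), ([605.0, -96.0, -2.0], 0.7), ([832.0, -91.0, 2.0], 0.66)]
top tongs [([345.0, 178.0, 137.0], 0.68)]
top tongs_jaws [([525.0, 271.0, 152.0], 0.73)]
top roll [([525.0, 274.0, 129.0], 0.68)]
top plate [([834.0, -91.0, 1.0], 0.96), ([605.0, -96.0, -4.0], 0.72), ([364.0, -146.0, 0.0], 0.68)]
t 20.82 tcp [420.2 217.4 151.4] yaw 207.06 q [-4.000e-04 -2.339e-01  9.723e-01 -1.000e-04] w 31.3 F [-0.1  1.2 -1.4] g 60.6 j [ 0.34 -0.09 -0.19  1.47 -0.   -0.14]
tool shift [  71.8 -294.    -0.6] rz 0.6293
```

The roll is held at z≈131. Swing to the plate.

Request:
play_rows(
  series=[
    [[0.0014,-0.0058,0,0,0,0],[0.0028,-0.0116,0,0,0,0],[0.0043,-0.0175,0,0,0,0],[0.0055,-0.0223,0,0,0,0],[0.0059,-0.0243,0,0,0,0],[0.0059,-0.0243,0,0,0,0],[0.0059,-0.0243,0,0,0,0],[0.0059,-0.0243,0,0,0,0],[0.0059,-0.0243,0,0,0,0],[0.0059,-0.0243,0,0,0,0],[0.0059,-0.0243,0,0,0,0],[0.0055,-0.0223,0,0,0,0]],
  ],
)

```text
clock: 21.82
ee_pos: [480.0, -34.4, 151.9]
tool_rot: [0.0, -0.234, 0.972, -0.0]
ft_force: [-0.4, 0.4, -2.0]
width: 30.7
gripper_force: 60.6
```

Request:
play_rows(
  series=[
    [[0.0043,-0.0175,0,0,0,0],[0.0033,-0.0136,0,0,0,0],[0.0021,-0.0087,0,0,0,0],[0.0012,-0.0048,0,0,0,0]],
  ],
)

```text
clock: 22.15
ee_pos: [490.5, -78.5, 151.7]
tool_rot: [-0.0, -0.233, 0.972, -0.0]
ft_force: [0.1, -0.4, -2.2]
width: 30.9
gripper_force: 60.6
```

Request:
play_rows(
  series=[
    [[0,0,0,0,0,0.02],[0,0,0,0,0,0.05],[0,0,0,0,0,0.08],[0,0,0,0,0,0.1],[0,0,0,0,0,0.1],[0,0,0,0,0,0.1],[0,0,0,0,0,0.08],[0,0,0,0,0,0.06],[0,0,0,0,0,0.03],[0,0,0,0,0,0.009],[0,0,0,0,0,0]],
  ],
)

```text
clock: 23.07
ee_pos: [490.2, -76.2, 151.8]
tool_rot: [-0.0, 0.078, 0.997, 0.0]
ft_force: [0.5, 0.2, -2.1]
width: 31.0
gripper_force: 60.6
```

```bash
python3 - <<'E'
from h import *
for c in("scene","top"):
  capture(c)
  for q in("tongs","tongs_jaws","roll","plate"): print(c,q,[(np.round(d["at"]).tolist(),round(d["confidence"],2)) for d in place_of(q,c)][:3])
go(490,-77,131,-9)
E
```

```text
scene tongs [([405.0, -68.0, 140.0], 0.83)]
scene tongs_jaws [([608.0, -97.0, 151.0], 0.7)]
scene roll [([609.0, -99.0, 133.0], 0.73)]
scene plate [([359.0, -145.0, -2.0], 0.96), ([605.0, -96.0, -0.0], 0.71), ([832.0, -94.0, 1.0], 0.58)]
top tongs []
top tongs_jaws [([605.0, -98.0, 149.0], 0.52)]
top roll [([606.0, -95.0, 132.0], 0.66)]
top plate [([365.0, -146.0, -0.0], 0.84), ([835.0, -91.0, 2.0], 0.7), ([608.0, -95.0, -5.0], 0.68)]
t 23.57 tcp [490.4 -77.1 151.8] yaw 171.01 q [-0.      0.0783  0.9969  0.    ] w 31.4 F [-0.3  0.2 -2.1] g 60.6 j [-0.29 -0.03 -0.14  1.46  0.   -0.13]
tool shift [ 0.4  0.1 20.8] rz 0.0003
```

Roll centred over the plate; its underside is at about 132. Lower by 20 mm and settle.

Request:
play_rows(
  series=[
    [[0,0,0.003,0,0,0],[0,0,0.005,0,0,0],[0,0,0.005,0,0,0],[0,0,0.004,0,0,0],[0,0,0.003,0,0,0],[0,0,0,0,0,0],[0,0,0,0,0,0],[0,0,0,0,0,0]],
  ],
)

```text
clock: 24.23
ee_pos: [490.5, -77.1, 131.9]
tool_rot: [0.0, 0.078, 0.997, -0.0]
ft_force: [-0.3, -0.6, -1.4]
width: 31.2
gripper_force: 60.6
```

```bash
python3 - <<'E'
from h import *
st();im=capture("scene");cv2.imwrite("pics/end.png",im[...,::-1]);capture("top")
for c in("scene","top"):
  for q in("roll","long_roll","pepper_mill","mug"): print(c,q,[(np.round(d["at"]).tolist(),round(d["confidence"],2)) for d in place_of(q,c)][:2])
E
```

```text
t 24.23 tcp [490.5 -77.1 131.9] yaw 171.02 q [ 1.000e-04  7.830e-02  9.969e-01 -0.000e+00] w 31.2 F [-0.3 -0.6 -1.4] g 60.6 j [-0.29 -0.03 -0.17  1.42 -0.   -0.13]
scene roll [([607.0, -102.0, 114.0], 0.61)]
scene long_roll [([564.0, 134.0, 26.0], 0.68)]
scene pepper_mill [([755.0, -247.0, -3.0], 0.93)]
scene mug [([791.0, 74.0, -0.0], 0.7)]
top roll [([605.0, -94.0, 111.0], 0.83)]
top long_roll [([560.0, 130.0, 28.0], 0.7), ([608.0, -98.0, -5.0], 0.69)]
top pepper_mill [([753.0, -244.0, -0.0], 0.76)]
top mug [([790.0, 78.0, -1.0], 0.57), ([552.0, 204.0, 2.0], 0.22)]
```

View pics/end.png

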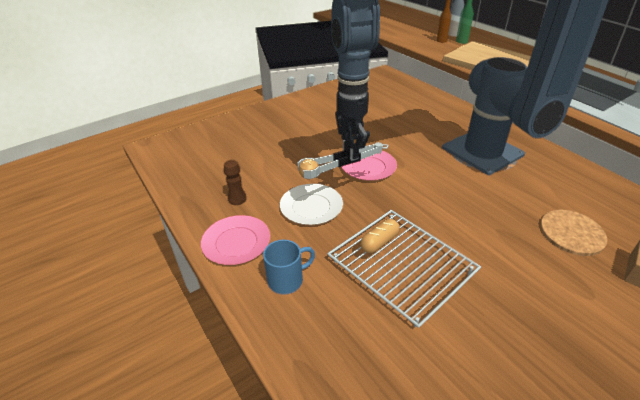

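The roll is held in the jaws at (309,167), above the white plate (311,205), and everything else is where it was.

```bash
python3 -c "
from cell import order;print(order.finish_job())"
```

```text
the job is handed in; nothing more can be done
None
```

The job is handed in at about 24 s on the robot's clock: the tongs hold the round roll over the middle of the white plate, its underside about 11 cm above the worktop, and the last pictures show the other things where they were.

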